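# Stow the tin tray behind the rack's drop catch

## Task

Put the wooden tin tray away in the grey rack on the worktop: slide it in so that the tray's own front edge lifts the orange hinged catch, press it gently against the sprung buffer at the back until the catch has dropped fully behind the tray, then let go. Keep the tin in the tray, do not touch the rack or its catch with the hand, and leave the other things where they are.

Things in the scene. Friction and masses are not known exactly. Their poses are not given: they have to be found in the camera images.
- tray: Light wooden tray, 165 (x) x 130 (y) mm, 20 mm high all round, end walls 6 mm and solid side rims 19 mm thick, 0.24 to 0.42 kg, loose on the worktop. Origin: centre of its underside; +x is its front, which enters the rack first; z up. Its upright grip stands at x = -58.5 mm, y = 0 (see tray_grip).
- tray_grip (a point): Middle of the tray's dark wooden upright grip, 68 mm above the tray's underside. The grip is 14 mm thick along tray x, 44 mm wide along tray y and its top is 88 mm above the underside. Pinch it from above across its 14 mm thickness. Axes as the tray's.
- tin: Low food tin, 86 mm diameter, 40 mm high, 0.23 kg, standing loose in the tray's front compartment (centre near x = +30 mm in the tray, on the 4 mm tray floor, about 2 mm of play). Origin: centre of its underside.
- rack: Grey rack fixed to the worktop. Origin: on the worktop, middle of its mouth; +x points inwards (the way the tray goes), z up. The tray slides on the worktop between side rails 20 mm high with inner faces at y = +-69.5 mm, from x = 0 inwards; flared ends from x = -30 mm. A roof, 58 to 63 mm high, covers x = 190 to 300 mm; back at x = 315 mm.
- rack_home (a point): Point fixed to the rack on the worktop, x = 167.5 mm in: the shallowest place where the tray's centre may end. A dark steel carriage outside the -y rail holds catch and buffer together and is clamped at an untold setting, 0 to 24 mm deeper: tray home is 0 to 24 mm inwards of this point. Catch's blocking face: 82.5 mm nearer the mouth than tray home.
- rack_back (a point): Point fixed to the rack at x = 246 mm, 11.5 mm up: face of the rubber-faced spring buffer at the carriage's shallowest setting (really 0 to 24 mm deeper). About 1.2 N per mm from first touch, 10 mm travel, then a hard stop. The catch drops at 5 to 8 mm (6 to 10 N), plus up to 5 N sliding friction; let go, the tray returns a few mm onto the catch. Keep tray on rack under 25 N.
- catch (a joint): Angle (rad) of the orange gravity catch (80 g, no spring): 0 hanging at rest, grows lifted. Pin 32 mm high, 66 mm mouthward of the blocking face; spans rack y = -52 to -66 mm, over the tray's side rim. Underside slopes from 27 mm at the pin to 8 mm at the nose. The tray's front edge lifts it to about 0.22; it rides on the side rim, sinks to 0.15 at the rear, then falls to 0 behind the rear wall.
- spice_a: Bystander: spice jar with dark cap, 41 mm diameter, 105 mm high; origin centre of its underside. Leave it alone.
- spice_c: Bystander: another spice jar with dark cap and blue label, 41 mm diameter, 105 mm high; origin centre of its underside. Leave it alone.
- peg: Bystander: purple clothes peg, 15 x 72 x 12 mm, lying on the worktop; origin centre of its underside. Leave it alone.

How it is judged:
By the outcome, as a careful person would: the job done as asked, in the order asked, and still so for the second after the job is handed in, with the robot touching nothing.
It also fails if it takes over 62 s, if anything falls off the work surface, if the arm or the gripper's body presses on something with over 40 N, if the wrist force passes 120 N, or if a joint passes its speed limit or range.

## Robot

A 7-joint arm with a two-finger parallel gripper is mounted at the origin on a cart in front of the work surface, level with it; the furniture and walls round the work are solid. World frame = base frame: x ahead of the robot, y to its left, z up, the work surface at z = 0. Lengths are in mm, angles in rad, forces in N, time in s.
With the tool pointing down it reaches from about 400 to 875 mm from the base axis. Payload 4.4 kg.
Tool frame: the origin (TCP) lies on the mounting face of the last link; the fingertips stand 173 mm ahead of it and the grasp point (between the pads) lies 155 mm ahead of it; z points along the fingers, y is the line along which they close (so a half turn about z gives the same grasp; the last joint's range is limited). The gripper opens to 85 mm and grips with 20 to 120 N. Pads are 22 mm wide; open, the fingers measure 114 mm over their backs; the gripper's body (76 mm by 85 mm) begins 54 mm behind the grasp point. The pads swing forward as they close: fully open they stand 13 mm farther back than shut.
Start: joints at [-1.261, 0.628, 0.038, 1.517, -0.027, 0.996, -0.02], TCP at [238.544, 604.659, 404.713] pointing down, gripper open.
Joint ranges: [-3.06, 3.06], [-0.37, 2.12], [-1.25, 1.32], [0.18, 2.47], [-1.1, 4.24], [0.23, 1.98], [-2.94, 2.94]. Speed limits (rad/s): [2.57, 2.57, 3.14, 3.14, 3.14, 3.14, 3.14].

## Interface

Orientations are given as [roll, pitch, yaw] about the fixed x, y, z axes, in that order (R = Rz(yaw) Ry(pitch) Rx(roll)).
In Python, from cell import * gives the robot as it stands. The module is installed in compiled form; this text tells all that it offers.
- The arm moves only by the tool jog_arm, never from a script. Its argument "steps" is a list of rows, each a list of 7 numbers: the opening, from -1 (shut) to 1 (fully open), so that 0 is half open, then the shift along the tool's x, y, z as a fraction of full scale, then the turn, a rotation vector about the tool's x, y, z as a fraction of full scale. A call has 1 to 10 rows; each row shifts and turns the commanded pose from where the row before left it, along the tool's axes as they then stand; what a row does not reach is not made up. Full scale, the value 1, is 500 mm for a shift and 2 rad for a turn. A row lasts 1/8 s, in which the tool goes at most 62.5 mm and 10.7 degrees, less where a joint would pass 70% of its speed; a pose out of reach is approached as far as the arm can. A call with a number of a shift or a turn outside -1 to 1 is refused whole. A call with a gripper value outside its range is refused whole. The fingers move at their own pace and stop on an object; the grip force is fixed at half the most. Time passes only in rows, so rows that do not move let the fingers close. It gives the time, the measured TCP pose, the force, the opening and the grip force at its end, in the units of the state.
- read_state(): the state, without advancing time (a new reading comes with each control period).
- get_image(name): name is "side" or "top" or "wrist"; returns a dict with "pixels" (400x640x3 uint8, red, green, blue), "depth" (400x640 float32, mm along the optical axis (not along the pixel's ray), 0 where there is no reading), "vertical_fov" (degrees; the focal length in pixels is half the picture's height over the tangent of half this angle, whatever the lens; pixels are square), "cx", "cy" (the principal point, pixels), "R" (3x3) and "t" (3): a world point X has camera coordinates R X + t. Camera axes: x right, y down, z forward; pixel columns grow to the right and rows downward; lengths in mm; the calibration is good to about 2 mm. A picture is of the moment at which its call begins.
- finish_job(): hands the job in; it is judged then, once.
The state is a dict: "clock": time; "qpos": joint angles; "qd": joint speeds; "tau": joint torques, N m; "eef_pos": TCP position; "tool_rot": TCP orientation; "force": force on the tool from outside, world axes, zero at the start; "torque": the same for the moment, N m; "width": finger opening in mm; "gripper_force": force on a finger pad.
Only numpy, scipy, OpenCV 4.12 (cv2) and the standard library are available. Lean on these libraries where they do the work, as an engineer would, in place of code of your own. Each camera call takes 0.05 s, during which the arm holds its last target. There are 200 camera calls.

## Working session

There is one attempt and no reset: what is moved stays moved. The work goes in short steps, Python scripts to look and compute and a tool call to move; the robot and the scene stay as the last step left them, time stands still between calls to the robot, and variables do not carry over. Pictures are saved under pics/ and viewed, at most 10 in all, crops included, and the job is handed in when it is done.

Besides the shell and the picture viewer there is one more tool, called after "Emit:" in YAML: its name, and indented under it one key for each argument. jog_arm: Moves the arm, as the interface text tells. Shift numbers are shares of 500 mm and turn numbers shares of 2 rad, none past 1 either way. Its arguments: {"type":"object","properties":{"steps":{"type":"array"}},"required":["steps"]}

```bash
mkdir -p pics
cat > h.py <<'E'
from cell import *
import numpy as np, cv2
def snap(n,f=None):
    im=get_image(n)
    np.savez('%s.npz'%n,**im)
    if f: cv2.imwrite('pics/'+f,im['pixels'][:,:,::-1])
    return im
def cloud(im):
    d=im['depth'].astype(float);f=200/np.tan(np.radians(im['vertical_fov'])/2)
    v,u=np.mgrid[:400,:640]
    P=np.stack([(u-im['cx'])/f*d,(v-im['cy'])/f*d,d],-1)
    W=(P-im['t'])@np.array(im['R']); W[d==0]=np.nan
    return W
E
python3 - <<'E'
from h import *
a=snap('top','top1.png');b=snap('side','side1.png')
for i in (a,b): print(i['vertical_fov'],np.linalg.norm(i['t']),-np.array(i['R']).T@i['t'])
s=read_state();print(s)
E
```

```text
54.33350436951508 1089.4609894749267 [ 387.15095039   64.95231968 1016.27780915]
42.85156004774357 1316.8198486315428 [ 476.14331825 1065.27315775  610.32381046]
{'clock': 0.1, 'qpos': array([-1.26078595,  0.62920131,  0.03844274,  1.51824924, -0.02699625,
        0.9962619 , -0.02001349]), 'qd': array([-0.00154944, -0.00074983,  0.00059368, -0.00370219, -0.00060406,
        0.00019352,  0.00076793]), 'tau': array([ 2.45572803e-03, -5.64533901e+01,  1.22995734e+00, -1.93976158e+01,
        1.12001112e-02,  5.37978791e-03, -7.23635083e-06]), 'eef_pos': array([238.44234454, 604.41375182, 403.92067646]), 'tool_rot': array([-3.1399907e+00,  1.4403292e-05,  2.7657729e+00]), 'force': array([0.29412693, 0.19228534, 0.59152682]), 'torque': array([ 0.02473571, -0.04465079,  0.01640016]), 'gripper_force': 0.0, 'width': 85.25306740088108}
```

View pics/top1.png

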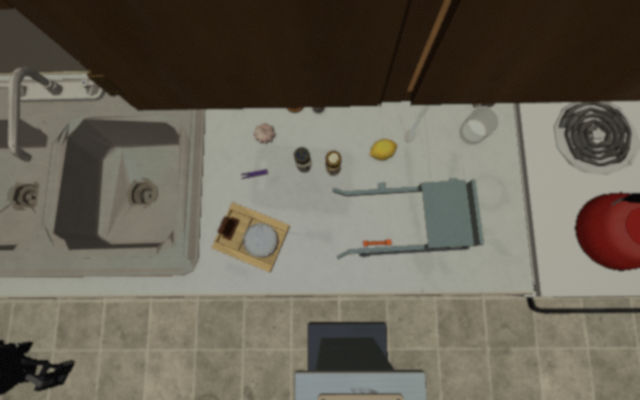

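View pics/side1.png

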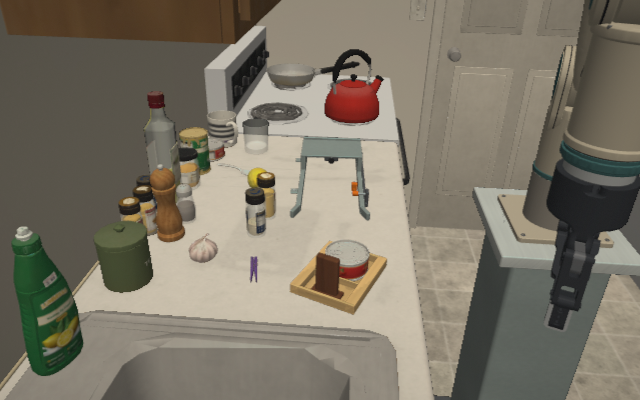

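The top view shows the tray at about px (250,237), its front pointing right and slightly down. The rack's mouth is near col 340, opening left, with the orange catch at (377,243) and the peg at (254,174). The side view agrees.

```bash
cat > m.py <<'E'
from h import *
def load(n): return dict(np.load('%s.npz'%n))
def rect(P):
    r=cv2.minAreaRect(P[:,:2].astype(np.float32)); return np.round(cv2.boxPoints(r),1).tolist(),np.round(r[0],1),np.round(r[1],1),round(r[2],2)
if __name__=='__main__':
  for n in('top','side'):
    im=load(n);W=cloud(im);hsv=cv2.cvtColor(im['pixels'],cv2.COLOR_RGB2HSV);H,S,V=[hsv[...,k].astype(int) for k in range(3)]
    z=W[...,2];x=W[...,0];y=W[...,1]
    print(n,'table z',np.nanmedian(z[(abs(x-550)<60)&(abs(y-150)<40)]))
    reg=(x>300)&(x<700)&(y>-400)&(y<450)
    def show(name,m):
        P=W[m&reg]
        if len(P)<5: print(name,len(P));return
        print(name,len(P),rect(P),'mean',P.mean(0).round(1),'z',np.percentile(P[:,2],[5,50,95]).round(1))
    show('wood rim',(z>14)&(z<26)&(y>170)&(S>60)&(H<30)&(V>100))
    show('wood all',(z>3)&(z<26)&(y>170)&(S>60)&(H<30)&(V>80))
    show('grip',(z>60)&(z<96)&(y>170)&(x<520))
    show('tin',(z>39)&(z<50)&(y>140)&(x<520)&(S<60))
    show('orange',(S>150)&(H<15)&(V>120)&(y<150)&(x<500)&(z<80))
    show('roof',(z>54)&(z<70)&(y<0)&(x<560)&(S<80)&(H>60))
    show('rails',(z>14)&(z<26)&(y<120)&(x<580)&(S<80)&(x>340))
    show('jars',(z>85)&(z<115)&(x>480)&(y<260))
    show('purple',(H>115)&(H<150)&(S>60)&(z<30)&(y>100))
E
python3 m.py
python3 - <<'E'
import cv2
a=cv2.imread('pics/top1.png')[160:290,190:500]
cv2.imwrite('pics/c1.png',cv2.resize(a,None,fx=2.5,fy=2.5,interpolation=2))
E
```

```text
top table z 0.30857926649363193
wood rim 1094 ([[392.5, 221.6999969482422], [511.20001220703125, 172.5], [573.7999877929688, 323.70001220703125], [455.1000061035156, 372.79998779296875]], array([483.1, 272.7]), array([163.6, 128.5]), 67.5) mean [481.6 269.   20.1] z [16.7 20.1 23.3]
wood all 1782 ([[392.5, 221.5], [512.7000122070312, 171.89999389648438], [575.2000122070312, 323.20001220703125], [454.8999938964844, 372.79998779296875]], array([483.8, 272.4]), array([163.6, 130.1]), 67.57) mean [483.2 275.6  14.7] z [ 3.6 18.5 22.9]
grip 136 ([[482.29998779296875, 329.20001220703125], [519.2999877929688, 313.1000061035156], [525.2000122070312, 326.70001220703125], [488.20001220703125, 342.79998779296875]], array([503.8, 328. ]), array([14.8, 40.4]), 66.44) mean [502.6 325.6  82.4] z [64.6 86.3 90.4]
tin 784 ([[413.3999938964844, 243.8000030517578], [471.79998779296875, 185.6999969482422], [531.0, 245.1999969482422], [472.5, 303.3999938964844]], array([472.2, 244.5]), array([83.9, 82.5]), 45.18) mean [472.2 244.2  41.6] z [39.3 41.4 44.8]
orange 67 ([[458.5, -17.299999237060547], [461.2
[... 2870 characters left out ...]
.0], [463.8999938964844, -292.6000061035156], [553.5, -259.79998779296875], [437.70001220703125, 55.79999923706055]], array([ 450.8, -118.4]), array([ 95.4, 336.2]), 20.14) mean [452.3 -76.4  18.7] z [14.5 19.  22.5]
jars 553 ([[642.0999755859375, 39.5], [682.2000122070312, 34.599998474121094], [697.0999755859375, 155.39999389648438], [657.0, 160.3000030517578]], array([669.6,  97.5]), array([121.7,  40.4]), 82.97) mean [668.4 107.   99.3] z [ 86.9 101.9 106.4]
purple 100 ([[642.0999755859375, 301.70001220703125], [655.2000122070312, 233.0], [665.0, 234.89999389648438], [651.9000244140625, 303.5]], array([653.6, 268.3]), array([ 9.9, 69.9]), 10.79) mean [653.6 267.2   9.9] z [ 4.6 10.5 12.3]
```

View pics/c1.png

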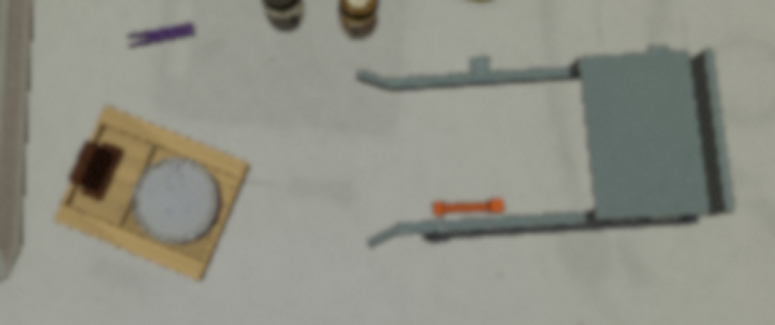

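```bash
cat > r.py <<'E'
from m import *
for n in('top','side'):
    im=load(n);W=cloud(im);hsv=cv2.cvtColor(im['pixels'],cv2.COLOR_RGB2HSV);H,S,V=[hsv[...,k].astype(int) for k in range(3)]
    x,y,z=W[...,0],W[...,1],W[...,2]
    g=(x>420)&(x<620)&(y<70)&(y>-340)&((S<200))
    P=W[g&(z>57)&(z<69)&(y>-285)&(y<-150)]
    for yy in range(-280,-160,20):
        q=P[abs(P[:,1]-yy)<6]; 
        if len(q)>8: print(n,'roof',yy,q[:,0].min().round(1),q[:,0].max().round(1),end=';')
    print('front',[ (xx,W[g&(z>57)&(z<69)&(abs(x-xx)<6)][:,1].max().round(1),) for xx in(450,470,490,510,530,550,570,580) if (g&(z>57)&(z<69)&(abs(x-xx)<6)).any()])
    R=W[g&(z>12)&(z<24)&(S<90)&(y>-150)]
    for yy in range(-140,50,20):
        q=R[abs(R[:,1]-yy)<8]; lo=q[q[:,0]<480][:,0]; hi=q[q[:,0]>550][:,0]
        if len(lo)>2 and len(hi)>2: print(yy,np.percentile(lo,[3,50,97]).round(1),np.percentile(hi,[3,50,97]).round(1))
    O=W[(S>140)&(H<14)&(V>110)&(y<10)&(y>-120)&(x>440)&(x<490)&(z<60)&(z>0)]
    print('orange',np.percentile(O,[0,3,50,97,100],axis=0).round(1).tolist())
E
python3 r.py
```

```text
top roof -280 452.1 607.6;top roof -260 451.9 613.4;top roof -240 449.9 611.4;top roof -220 450.0 612.1;top roof -200 447.9 609.3;top roof -180 448.0 609.1;front [(450, np.float64(-167.9)), (470, np.float64(-167.2)), (490, np.float64(-165.8)), (510, np.float64(-165.2)), (530, np.float64(-164.1)), (550, np.float64(-162.7)), (570, np.float64(-161.6)), (580, np.float64(-162.3))]
-140 [439.2 448.8 456.1] [596.  601.5 606.8]
-120 [436.8 445.3 454.3] [594.1 599.  604.9]
-100 [437.1 445.6 454.4] [593.8 599.2 605.2]
-80 [434.7 444.5 455.3] [592.3 597.1 602.8]
-60 [434.8 444.7 452.3] [591.8 597.6 603.3]
-40 [432.6 442.4 450.2] [590.6 594.6 600.7]
-20 [440.  442.8 449.1] [589.3 595.2 600.9]
0 [435.2 442.8 448. ] [588.2 592.3 598.5]
20 [435.7 440.5 448.1] [587.2 592.9 598.9]
40 [425.8 433.1 440.8] [590.2 596.3 602.6]
orange [[456.4, -83.2, 19.6], [458.6, -82.6, 21.3], [463.7, -53.6, 30.6], [468.6, -17.9, 40.1], [469.1, -17.3, 41.5]]
side roof -280 459.3 601.7;side roof -260 453.5 614.0;side roof -240 453.4 614.1;side roof -220 450.4 612.6;side roof -200 450.3 612.7;side roof -180 450.1 608.0;front [(450, np.float64(-168.1)), (470, np.float64(-166.0)), (490, np.float64(-161.7)), (510, np.float64(-162.9)), (530, np.float64(-164.9)), (550, np.float64(-160.1)), (570, np.float64(-161.0)), (580, np.float64(-162.5))]
-140 [441.8 450.  457.8] [597.6 602.8 608.5]
-120 [439.  449.6 457.5] [598.1 602.6 607.7]
-100 [439.  449.5 454.6] [595.6 599.2 606.4]
-80 [439.1 447.  461.5] [596.  600.8 606.1]
-60 [439.  446.8 454.3] [593.4 598.5 604.5]
-40 [439.  446.7 453.7] [594.3 598.8 604.2]
-20 [432.  444.1 451.5] [591.5 596.1 602.1]
0 [434.2 444.1 451.2] [592.6 597.3 602. ]
20 [438.5 446.2 450.9] [589.8 594.7 600.7]
40 [427.6 437.  443.5] [592.2 597.1 603.7]
orange [[456.7, -112.1, 13.0], [456.9, -82.8, 15.2], [464.2, -66.8, 29.9], [469.9, -12.8, 38.2], [470.2, -12.1, 39.8]]
```

Emit:
jog_arm:
  steps:
    - [0,-0.1,0,0,0,0,0]
    - [0,-0.1,0,0,0,0,0]
    - [0,-0.1,-0.06,0,0,0,0]
    - [0,-0.1,-0.06,0,0,0,0]
    - [0,-0.1,-0.06,0,0,0,0]
    - [0,-0.1,-0.06,0,0,0,0]
    - [0,-0.1,-0.06,0,0,0,0]
    - [0,0,0,0,0,0,0]
    - [0,0,0,0,0,0,0]

```text
clock: 1.23
eef_pos: [508.8, 336.8, 404.3]
tool_rot: [-3.141, -0.001, 2.765]
force: [-0.4, 0.7, -0.8]
width: 42.6
gripper_force: 0.0
```

Run:
```python
from m import *
im=snap('wrist','w1.png');W=cloud(im);x,y,z=W[...,0],W[...,1],W[...,2]
m=(z>80)&(z<95)&(abs(x-506)<50)&(abs(y-328)<50);P=W[m];print(len(P),rect(P),P.mean(0))
m=(z>14)&(z<25)&(abs(x-484)<120)&(abs(y-272)<130);P=W[m];print(len(P),rect(P),P.mean(0))
```

```text
610 ([[483.3999938964844, 327.6000061035156], [522.7000122070312, 311.20001220703125], [528.0, 324.0], [488.79998779296875, 340.3999938964844]], array([505.7, 325.8]), array([13.9, 42.5]), 67.35) [504.74442316 326.20089325  86.81109835]
5399 ([[392.20001220703125, 219.8000030517578], [512.0999755859375, 169.89999389648438], [575.7000122070312, 322.6000061035156], [455.79998779296875, 372.5]], array([484. , 271.2]), array([165.5, 129.8]), 67.4) [477.2276418  279.29014274  19.48641966]
```

View pics/w1.png

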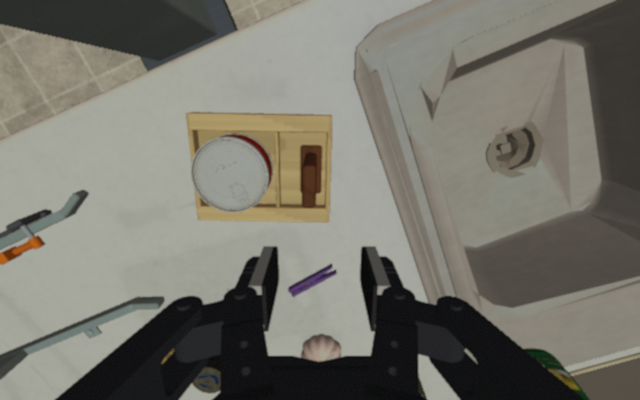

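The wrist view shows the grip at px (311,170) between the finger line, with the tin and tray clear for the descent.

Emit:
jog_arm:
  steps:
    - [0,-0.003,-0.0227,0,0,0,0.0087]
    - [0,0,0,0.08,0,0,0]
    - [0,0,0,0.08,0,0,0]
    - [0,0,0,0.08,0,0,0]
    - [0,0,0,0.08,0,0,0]
    - [0,0,0,0.04,0,0,0]
    - [0,0,0,0,0,0,0]
    - [0,0,0,0,0,0,0]

```text
clock: 2.28
eef_pos: [506.3, 326.0, 225.6]
tool_rot: [3.141, 0.001, 2.749]
force: [-0.0, 0.0, -0.2]
width: 42.5
gripper_force: 0.0
```

Emit:
jog_arm:
  steps:
    - [-0.4,0,0,0.004,0,0,0]
    - [-0.6,0,0,0,0,0,0]
    - [-1,0,0,0,0,0,0]
    - [-1,0,0,0,0,0,0]
    - [-1,0,0,0,0,0,0]
    - [-1,0,0,0,0,0,0]
    - [-1,0,0,0,0,0,0]

```text
clock: 3.15
eef_pos: [506.5, 325.9, 223.6]
tool_rot: [3.14, 0.001, 2.748]
force: [-0.3, 0.8, 6.0]
width: 13.7
gripper_force: 59.7
```

Emit:
jog_arm:
  steps:
    - [-1,-0.0096,-0.0231,-0.001,0,0,-0.0248]
    - [-1,-0.0084,-0.0235,0,0,0,-0.0248]
    - [-1,-0.0072,-0.0239,0,0,0,-0.0248]
    - [-1,-0.006,-0.0243,0,0,0,-0.0248]
    - [-1,-0.0048,-0.0245,0,0,0,-0.0248]
    - [-1,-0.0036,-0.0247,0,0,0,-0.0248]
    - [-1,-0.0024,-0.0249,0,0,0,-0.0248]
    - [-1,-0.0011,-0.025,0,0,0,-0.0248]
    - [-1,0,-0.025,0,0,0,-0.0248]
    - [-1,0,0,0,0,0,0]

```text
clock: 4.4
eef_pos: [506.5, 212.3, 223.5]
tool_rot: [-3.141, 0.0, -3.089]
force: [-1.0, -2.1, 5.0]
width: 13.6
gripper_force: 59.7
```

Run:
```python
from m import *
s=read_state();print(s['eef_pos'],s['tool_rot'],s['force'],s['width'])
im=snap('top');W=cloud(im);x,y,z=W[...,0],W[...,1],W[...,2]
hsv=cv2.cvtColor(im['pixels'],cv2.COLOR_RGB2HSV);H,S,V=[hsv[...,k].astype(int) for k in range(3)]
P=W[(z>14)&(z<26)&(y>50)&(S>60)&(H<30)&(V>100)&(abs(x-510)<120)];print(len(P),rect(P))
im=snap('wrist','w2.png');W=cloud(im);x,y,z=W[...,0],W[...,1],W[...,2]
hsv=cv2.cvtColor(im['pixels'],cv2.COLOR_RGB2HSV);H,S,V=[hsv[...,k].astype(int) for k in range(3)]
P=W[(z>14)&(z<26)&(S>60)&(H<30)&(V>80)&(abs(x-510)<90)&(y>65)&(y<240)];print(len(P),rect(P))
g=(z>12)&(z<24)&(S<90)
for yy in range(-80,60,20):
    q=W[g&(abs(y-yy)<6)];lo=q[(q[:,0]>425)&(q[:,0]<465)][:,0];hi=q[(q[:,0]>580)&(q[:,0]<615)][:,0]
    print(yy,len(lo),len(hi),np.percentile(lo,[3,97]).round(1) if len(lo)>3 else '',np.percentile(hi,[3,97]).round(1) if len(hi)>3 else '')
```

```text
[506.46160739 212.25876466 223.54086635] [-3.14103171e+00  1.55516248e-04 -3.08944858e+00] [-0.9672576  -2.11672026  4.9842404 ] 13.616485810594341
769 ([[441.0, 205.3000030517578], [448.3999938964844, 69.30000305175781], [577.9000244140625, 76.4000015258789], [570.5, 212.39999389648438]], array([509.5, 140.8]), array([129.7, 136.2]), 3.11)
12655 ([[439.3999938964844, 231.3000030517578], [448.3999938964844, 67.0], [577.2999877929688, 74.0], [568.2999877929688, 238.39999389648438]], array([508.3, 152.7]), array([129.1, 164.6]), 3.14)
-80 0 0  
-60 0 0  
-40 0 0  
-20 0 0  
0 0 353  [588.6 600. ]
20 3 366  [587.7 599.1]
40 520 355 [427.1 440.2] [591.6 602.4]
```

View pics/w2.png

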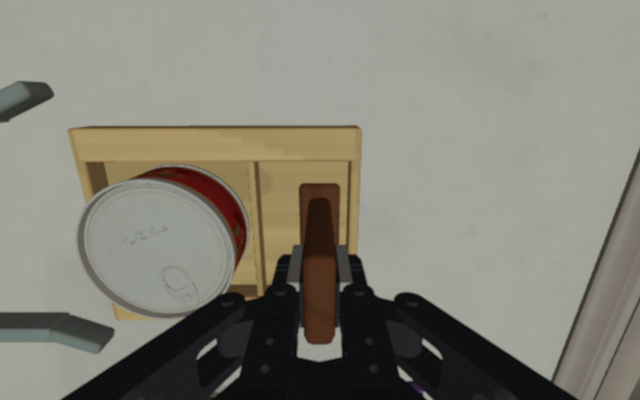

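The wrist view shows the tray held square, the tin seated, and the rail flares at left (px 40,95 and 90,330). I'm shifting 2.8 mm sideways and entering.

Emit:
jog_arm:
  steps:
    - [-1,-0.0056,0,-0.002,0,0,0]
    - [-1,0,-0.014,0,0,0,0]
    - [-1,0,-0.024,0,0,0,0]
    - [-1,0,-0.024,0,0,0,0]
    - [-1,0,-0.024,0,0,0,0]
    - [-1,0,-0.024,0,0,0,0]
    - [-1,0,-0.024,0,0,0,0]
    - [-1,0,-0.024,0,0,0,0]
    - [-1,0,-0.024,0,0,0,0]
    - [-1,0,0,0,0,0,0]

```text
clock: 5.75
eef_pos: [513.9, 120.8, 224.1]
tool_rot: [-3.141, -0.001, -3.091]
force: [0.7, 0.2, -6.5]
width: 13.6
gripper_force: 58.8
```

Run:
```python
from m import *
im=snap('top','t2.png');snap('side','s2.png')
a=im['pixels'][170:270,240:490,::-1]; b=np.load('side.npz')['pixels'][130:300,260:430,::-1]
a=cv2.resize(a,None,fx=2,fy=2);b=cv2.resize(b,(200,200))
cv2.imwrite('pics/c2.png',cv2.hconcat([a,b]))
W=cloud(im);x,y,z=W[...,0],W[...,1],W[...,2]
hsv=cv2.cvtColor(im['pixels'],cv2.COLOR_RGB2HSV);H,S,V=[hsv[...,k].astype(int) for k in range(3)]
P=W[(z>12)&(z<26)&(y>-60)&(S>60)&(H<30)&(H>12)&(V>90)&(abs(x-515)<80)];print(len(P),rect(P))
```

```text
96 ([[542.4000244140625, -12.699999809265137], [558.0999755859375, -32.79999923706055], [596.9000244140625, -2.299999952316284], [581.0999755859375, 17.700000762939453]], array([569.6,  -7.5]), array([49.3, 25.5]), 38.1)
```

View pics/c2.png

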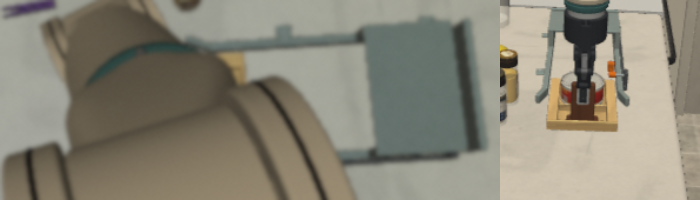

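The crops show the tray inside the rails, centred, with the catch still ahead. It's slightly lifted, so I'm lowering it 0.5 mm and continuing more slowly.

Emit:
jog_arm:
  steps:
    - [-1,0,0,0.001,0,0,0]
    - [-1,0,-0.016,0,0,0,0]
    - [-1,0,-0.016,0,0,0,0]
    - [-1,0,-0.016,0,0,0,0]
    - [-1,0,-0.016,0,0,0,0]
    - [-1,0,-0.016,0,0,0,0]
    - [-1,0,-0.016,0,0,0,0]
    - [-1,0,-0.016,0,0,0,0]
    - [-1,0,-0.016,0,0,0,0]
    - [-1,0,0,0,0,0,0]

```text
clock: 7.1
eef_pos: [517.3, 56.8, 223.6]
tool_rot: [-3.14, -0.001, -3.09]
force: [0.6, -0.6, -4.8]
width: 13.4
gripper_force: 59.0
```

Emit:
jog_arm:
  steps:
    - [-1,0,-0.016,0.0005,0,0,0]
    - [-1,0,-0.02,0,0,0,0]
    - [-1,0,-0.02,0,0,0,0]
    - [-1,0,-0.02,0,0,0,0]
    - [-1,0,-0.02,0,0,0,0]
    - [-1,0,-0.02,0,0,0,0]
    - [-1,0,-0.02,0,0,0,0]
    - [-1,0,-0.02,0,0,0,0]
    - [-1,0,-0.02,0,0,0,0]
    - [-1,0,0,0,0,0,0]

```text
clock: 8.35
eef_pos: [522.1, -31.5, 223.5]
tool_rot: [-3.14, 0.0, -3.091]
force: [0.5, -2.5, 1.5]
width: 13.3
gripper_force: 59.8
```

Run:
```python
from m import *
im=snap('side')
cv2.imwrite('pics/c3.png',cv2.resize(im['pixels'][110:250,260:430,::-1],None,fx=4,fy=4,interpolation=2))
W=cloud(im);x,y,z=W[...,0],W[...,1],W[...,2]
hsv=cv2.cvtColor(im['pixels'],cv2.COLOR_RGB2HSV);H,S,V=[hsv[...,k].astype(int) for k in range(3)]
O=W[(S>140)&(H<14)&(V>110)&(y<10)&(y>-120)&(x>440)&(x<490)&(z<80)&(z>0)]
print('orange',len(O),np.percentile(O,[0,50,100],axis=0).round(1).tolist())
```

```text
orange 85 [[456.6, -118.3, 18.8], [464.3, -61.5, 34.6], [470.8, -12.6, 44.1]]
```

View pics/c3.png

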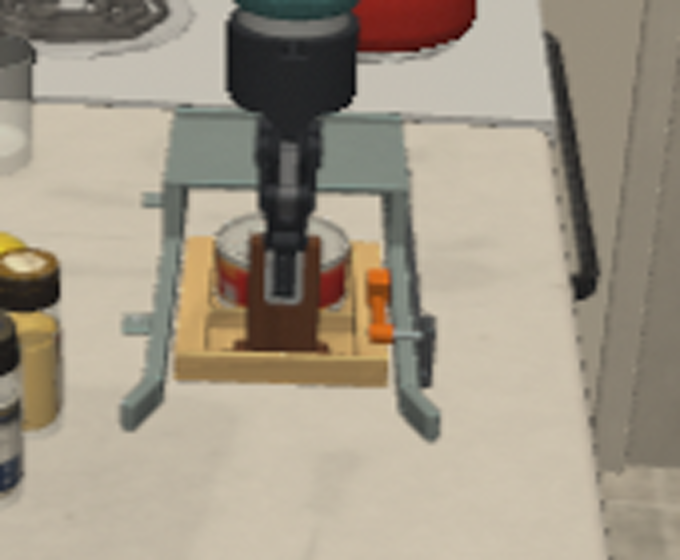

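The catch (px 378,300) is riding on the right side rim and the tin is seated. I'm going on to just before the earliest possible buffer contact.

Emit:
jog_arm:
  steps:
    - [-1,0,-0.014,0,0,0,0]
    - [-1,0,-0.018,0,0,0,0]
    - [-1,0,-0.018,0,0,0,0]
    - [-1,0,-0.018,0,0,0,0]
    - [-1,0,-0.014,0,0,0,0]
    - [-1,0,-0.008,0,0,0,0]
    - [-1,0,0,0,0,0,0]
    - [-1,0,0,0,0,0,0]

```text
clock: 9.4
eef_pos: [524.4, -75.1, 223.5]
tool_rot: [-3.141, 0.0, -3.089]
force: [0.5, 1.6, 4.1]
width: 13.3
gripper_force: 60.2
```

Emit:
jog_arm:
  steps:
    - [-1,0,-0.005,-0.0005,0,0,0]
    - [-1,0,-0.006,0,0,0,0]
    - [-1,0,-0.006,0,0,0,0]
    - [-1,0,-0.006,0,0,0,0]
    - [-1,0,-0.005,0,0,0,0]
    - [-1,0,-0.004,0,0,0,0]
    - [-1,0,0,0,0,0,0]

```text
clock: 10.28
eef_pos: [525.1, -91.0, 223.5]
tool_rot: [-3.141, -0.0, -3.089]
force: [0.3, 1.4, -0.6]
width: 13.2
gripper_force: 59.5
```

Emit:
jog_arm:
  steps:
    - [-1,0,-0.004,0,0,0,0]
    - [-1,0,-0.004,0,0,0,0]
    - [-1,0,-0.004,0,0,0,0]
    - [-1,0,-0.002,0,0,0,0]
    - [-1,0,0,0,0,0,0]

```text
clock: 10.9
eef_pos: [525.5, -97.8, 223.6]
tool_rot: [-3.141, -0.0, -3.089]
force: [1.5, 0.5, -2.5]
width: 13.1
gripper_force: 59.2
```

Emit:
jog_arm:
  steps:
    - [-1,0,-0.002,0,0,0,0]
    - [-1,0,-0.002,0,0,0,0]
    - [-1,0,0,0,0,0,0]

```text
clock: 11.28
eef_pos: [525.6, -99.6, 223.6]
tool_rot: [-3.141, -0.0, -3.089]
force: [-1.2, 1.1, -5.0]
width: 13.2
gripper_force: 59.1
```

Emit:
jog_arm:
  steps:
    - [-1,0,-0.002,0.0005,0,0,0]
    - [-1,0,-0.002,0,0,0,0]
    - [-1,0,0,0,0,0,0]

```text
clock: 11.65
eef_pos: [525.9, -101.4, 223.5]
tool_rot: [-3.142, 0.0, -3.088]
force: [-0.8, 2.6, -1.0]
width: 12.9
gripper_force: 59.5
```

Emit:
jog_arm:
  steps:
    - [-1,0,-0.002,0,0,0,0]
    - [-1,0,-0.002,0,0,0,0]
    - [-1,0,0,0,0,0,0]

```text
clock: 12.02
eef_pos: [526.0, -103.4, 223.6]
tool_rot: [-3.141, 0.0, -3.088]
force: [0.9, 1.8, 0.2]
width: 13.3
gripper_force: 59.6
```

Emit:
jog_arm:
  steps:
    - [-1,0,-0.002,0,0,0,0]
    - [-1,0,-0.002,0,0,0,0]
    - [-1,0,0,0,0,0,0]

```text
clock: 12.4
eef_pos: [526.1, -104.9, 223.5]
tool_rot: [3.141, 0.0, -3.088]
force: [0.1, 4.4, 1.7]
width: 13.7
gripper_force: 59.8
```

Emit:
jog_arm:
  steps:
    - [-1,0,-0.002,0,0,0,0]
    - [-1,0,-0.002,0,0,0,0]
    - [-1,0,0,0,0,0,0]

```text
clock: 12.78
eef_pos: [526.2, -106.4, 223.5]
tool_rot: [3.14, 0.0, -3.088]
force: [-1.0, 6.8, 0.9]
width: 13.4
gripper_force: 59.9
```

```bash
cat > o.py <<'E'
from m import *
im=snap('side');W=cloud(im);x,y,z=W[...,0],W[...,1],W[...,2]
hsv=cv2.cvtColor(im['pixels'],cv2.COLOR_RGB2HSV);H,S,V=[hsv[...,k].astype(int) for k in range(3)]
o=(S>140)&(H<14)&(V>110)&(y<10)&(y>-120)&(x>440)&(x<480)&(z<80)&(z>0)
v,u=np.where(o);print('orange',o.sum(),v.min(),v.max(),u.min(),u.max())
for yy in range(-110,0,10):
    q=W[o&(abs(y-yy)<5)]
    if len(q): print(yy,len(q),np.percentile(q[:,2],[0,50,100]).round(1))
s=read_state();print(s['eef_pos'],s['force'])
E
python3 o.py
```

```text
orange 81 179 195 352 357
-110 1 [19.1 19.1 19.1]
-80 17 [23.3 36.7 39.8]
-70 20 [25.9 31.3 39.7]
-60 6 [25.7 29.2 29.6]
-50 3 [30.8 31.8 31.8]
-40 3 [32.6 33.6 34.1]
-30 4 [34.7 35.7 36.5]
-20 19 [26.8 35.  38.4]
-10 8 [32.9 36.  38.9]
[ 526.19352962 -106.3815103   223.5539317 ] [-0.2776342   5.96943296  1.74974429]
```

Emit:
jog_arm:
  steps:
    - [-1,0,-0.002,0,0,0,0]
    - [-1,0,-0.002,0,0,0,0]
    - [-1,0,0,0,0,0,0]

```text
clock: 13.2
eef_pos: [526.2, -107.7, 223.6]
tool_rot: [3.14, 0.0, -3.087]
force: [-0.8, 8.3, 2.1]
width: 13.4
gripper_force: 60.1
```

```bash
python3 o.py
```

```text
orange 80 179 195 352 357
-90 1 [37.8 37.8 37.8]
-80 16 [22.2 37.1 40.6]
-70 21 [26.4 30.2 41.5]
-60 4 [27.2 29.3 30.5]
-50 5 [30.2 30.7 33.1]
-40 3 [30.8 33.7 33.9]
-30 3 [34.9 35.5 36. ]
-20 24 [27.3 35.3 39.3]
-10 3 [30.9 35.5 36.4]
[ 526.26011233 -107.73978206  223.53888958] [-1.06305724  8.02029894  1.54200335]
```

Emit:
jog_arm:
  steps:
    - [-1,0,-0.002,0,0,0,0]
    - [-1,0,-0.002,0,0,0,0]
    - [-1,0,0,0,0,0,0]

```text
clock: 13.62
eef_pos: [526.4, -109.1, 223.6]
tool_rot: [3.139, 0.0, -3.087]
force: [-1.7, 9.7, 3.9]
width: 13.2
gripper_force: 60.2
```

```bash
python3 o.py
```

```text
orange 80 179 195 352 357
-80 18 [23.2 36.8 40.9]
-70 20 [26.1 30.9 38.8]
-60 4 [27.1 28.6 29.2]
-50 4 [30.8 31.3 32.7]
-40 3 [32.1 34.  34.1]
-30 3 [34.4 35.6 36. ]
-20 20 [28.3 35.7 38.5]
-10 7 [31.7 33.8 38.9]
[ 526.34708405 -109.05425485  223.6154508 ] [-0.03995159  9.5097541   3.09338312]
```

Emit:
jog_arm:
  steps:
    - [-1,0,-0.002,0,0,0,0]
    - [-1,0,-0.002,0,0,0,0]
    - [-1,0,0,0,0,0,0]

```text
clock: 14.05
eef_pos: [526.4, -110.4, 223.7]
tool_rot: [3.138, 0.0, -3.086]
force: [-1.9, 11.3, 4.3]
width: 12.9
gripper_force: 60.3
```

```bash
python3 o.py
```

```text
orange 75 182 195 351 357
-110 2 [11.5 12.6 13.7]
-80 16 [13.3 29.5 31.9]
-70 21 [15.4 22.7 30.1]
-60 3 [19.9 23.2 23.2]
-50 3 [23.  26.5 27.5]
-40 2 [29.7 29.8 29.9]
-30 1 [33.3 33.3 33.3]
-20 20 [26.9 36.4 39.6]
-10 7 [29.9 32.4 36.4]
[ 526.41362084 -110.39125888  223.67388663] [-1.57251548 12.60749457  4.52869984]
```

The nose dropped. I'll hold briefly and compare it with the catch's rest appearance in the first picture.

Emit:
jog_arm:
  steps:
    - [-1,0,-0.0005,0,0,0,0]
    - [-1,0,0,0,0,0,0]
    - [-1,0,0,0,0,0,0]

```text
clock: 14.48
eef_pos: [526.4, -110.4, 223.7]
tool_rot: [3.138, 0.0, -3.086]
force: [-1.6, 12.0, 4.6]
width: 13.7
gripper_force: 60.3
```

```bash
python3 o.py
python3 - <<'E'
import cv2,numpy as np
a=cv2.imread('pics/side1.png');b=np.load('side.npz')['pixels'][:,:,::-1]
for i in(a,b):
    h=cv2.cvtColor(np.ascontiguousarray(i),cv2.COLOR_BGR2HSV).astype(int);m=(h[...,1]>140)&(h[...,0]<14)&(h[...,2]>110);m[:,:345]=0;m[:,365:]=0;m[:170]=0;m[210:]=0
    v,u=np.where(m);print(m.sum(),v.min(),v.max(),u.min(),u.max())
f=lambda i:cv2.resize(i[165:245,300:380],None,fx=4.8,fy=4.8,interpolation=2)
cv2.imwrite('pics/c4.png',cv2.hconcat([f(a),f(b)]))
E
```

```text
orange 74 182 195 351 357
-110 2 [13.3 13.4 13.5]
-80 12 [19.8 30.3 32.4]
-70 25 [16.9 23.4 32.3]
-60 3 [21.8 22.1 24.6]
-50 2 [23.4 25.6 27.9]
-40 3 [30.  30.1 30.8]
-30 1 [35. 35. 35.]
-20 21 [27.4 34.7 39.6]
-10 5 [30.5 33.1 38.5]
[ 526.43437049 -110.44438501  223.71241134] [-1.8734626  12.80491507  3.95121533]
70 182 195 352 357
74 182 195 351 357
```

View pics/c4.png

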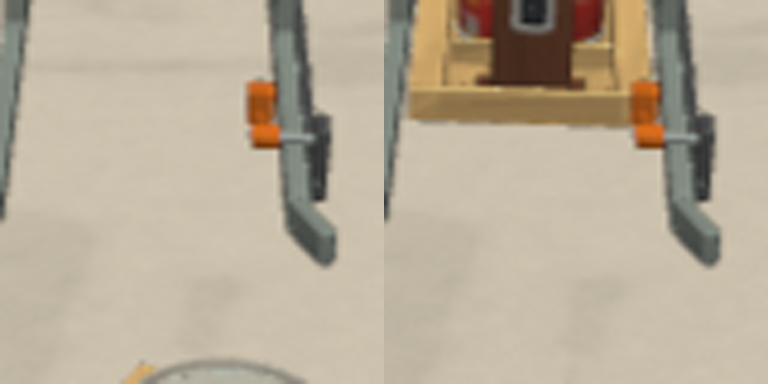

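The catch is pixel-for-pixel at its rest pose (both span rows 182–195), behind the tray's rear wall. I'm easing back 3 mm, opening, then retreating straight up.

Emit:
jog_arm:
  steps:
    - [-1,0,0.002,0,0,0,0]
    - [-1,0,0.002,0,0,0,0]
    - [-1,0,0.002,0,0,0,0]
    - [-1,0,0,0,0,0,0]
    - [-0.4,0,0,0,0,0,0]
    - [-0.2,0,0,0,0,0,0]
    - [0,0,0,0,0,0,0]
    - [0,0,0,0,0,0,0]
    - [0,0,0,0,0,0,0]

```text
clock: 15.65
eef_pos: [526.3, -110.7, 223.4]
tool_rot: [-3.141, -0.0, -3.089]
force: [-0.2, 1.0, 0.3]
width: 42.8
gripper_force: 0.0
```

Emit:
jog_arm:
  steps:
    - [0,0,0,-0.02,0,0,0]
    - [0,0,0,-0.04,0,0,0]
    - [0,0,0,-0.08,0,0,0]
    - [0,0,0,-0.08,0,0,0]
    - [0,0,0,-0.08,0,0,0]
    - [0,0,0,-0.06,0,0,0]
    - [0,0,0,0,0,0,0]
    - [0,0,0,0,0,0,0]

```text
clock: 16.65
eef_pos: [525.8, -110.6, 403.1]
tool_rot: [-3.142, -0.001, -3.088]
force: [-0.4, 0.3, -0.5]
width: 42.9
gripper_force: 0.0
```

```bash
python3 o.py
python3 - <<'E'
import cv2,numpy as np
a=cv2.imread('pics/side1.png');b=np.load('side.npz')['pixels'][:,:,::-1]
cv2.imwrite('pics/c5.png',cv2.resize(b[110:250,230:400],None,fx=4,fy=4,interpolation=2))
E
```

```text
orange 75 182 195 351 357
-110 2 [12.2 13.7 15.2]
-90 1 [29.3 29.3 29.3]
-80 11 [12.7 29.7 31.3]
-70 25 [14.5 24.7 31.6]
-60 4 [20.5 24.  24.7]
-50 2 [25.2 26.5 27.7]
-40 3 [31.8 32.4 32.8]
-20 23 [28.1 34.4 38.5]
-10 4 [30.3 33.2 35.7]
[ 525.70984347 -110.55070705  402.63653562] [ 0.05727682 -0.14755068 -0.00116288]
```

View pics/c5.png

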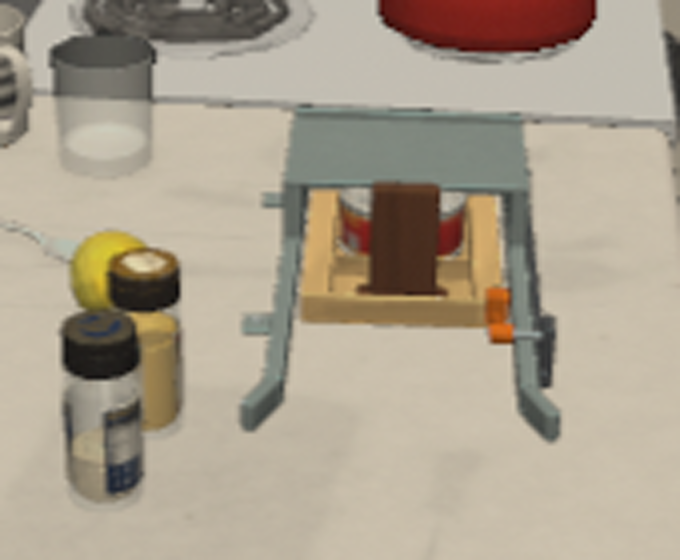

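The tray is home behind the fully dropped catch, the tin is in it, the bystanders in view have not moved, and the hand is clear.

```bash
python3 -c "from cell import *; print(finish_job())"
```

```text
the job is handed in; nothing more can be done
None
```

The tray with its tin is in the rack behind the fully dropped catch, the gripper is open and clear above it, and I handed the job in at about 17 s; no verdict was shown, and I did not re-check the peg at the end.

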